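# Slide the matching specimen into the open queue lane and shut its gate

## Robot

A 6-joint arm with a two-finger parallel gripper is mounted at the origin on a cart in front of the work surface, level with it; the furniture and walls round the work are solid. World frame = base frame: x ahead of the robot, y to its left, z up, the work surface at z = 0. Lengths are in m, angles in rad, forces in N, time in s.
With the tool pointing down it reaches from about 0.225 to 0.875 m from the base axis. Payload 3.4 kg.
Tool frame: the origin (TCP) lies on the centre line of the jaws, within the pads' length; the fingertips stand 17 mm ahead of it and the grasp point (between the pads) lies 2 mm behind it (manip.finger_overhang is the distance from the TCP to the fingertips, in m); y points along the fingers, x is the direction in which the jaws open and shut, and the axes are right-handed (so a half turn about y gives the same grasp; the last joint's range is limited). The gripper opens to 85 mm and grips with 20 to 120 N. Pads are 22 mm wide; open, the fingers measure 114 mm over their backs; the gripper's body (76 mm by 85 mm) begins 54 mm behind the grasp point. The pads swing forward as they close: fully open they stand 13 mm farther back than shut.
Start: joints at [1.154, 0.276, 1.505, -0, 1.361, -0.121], TCP at [0.168, 0.55, 0.248] pointing down, gripper open.
Joint ranges: [-2.89, 2.89], [-0.75, 2.08], [0.22, 2.7], [-1.18, 4.32], [0.11, 2.71], [-2.7, 2.7]. Speed limits (rad/s): [2.57, 2.57, 3.14, 3.14, 3.14, 3.14].

## Interface

Orientations are given as a unit quaternion [w, x, y, z].
In Python, from rig import manip gives the robot as it stands.
- The arm moves only by the tool arm_command, never from a script. Its argument "commands" is a list of rows, each a list of 3 entries, a list of its own where there are three numbers: the finger opening in cm, from 0 to 8.54, then the shift along the world's x, y, z in cm, then the turn about the world's z in rad. A call has 1 to 12 rows; each row shifts and turns the commanded pose from where the row before left it; what a row does not reach is not made up. A row lasts 1/10 s, in which the tool goes at most 50 mm and 8.59 degrees, less where a joint would pass 70% of its speed; a pose out of reach is approached as far as the arm can. A call with a gripper value outside its range is refused whole. The fingers move at their own pace and stop on an object; "grip_force" is the grip in N (left out, the last holds). Time passes only in rows, so rows that do not move let the fingers close. It gives the time, the measured TCP pose, the force and the opening at its end, in the units of the state.
- manip.get_state(): the state, without advancing time (a new reading comes with each control period).
- manip.get_image(name): name is "scene" or "side" or "wrist"; returns a dict with "pixels" (420x560x3 uint8, red, green, blue), "range_z" (420x560 float32, m along the optical axis (not along the pixel's ray), 0 where there is no reading), "intrinsics" (3x3 intrinsics, pixels), "R" (3x3) and "t" (3): a world point X has camera coordinates R X + t. Camera axes: x right, y down, z forward; pixel columns grow to the right and rows downward; lengths in m; the calibration is good to about 2 mm. A picture is of the moment at which its call begins.
- manip.sign_off(): hands the job in, once; it reports no verdict.
The state is a dict: "clock": time; "qpos": joint angles; "qd": joint speeds; "effort": joint torques, N m; "position": TCP position; "ee_rot": TCP orientation; "contact_force": force on the tool from outside, world axes, zero at the start; "moment": the same for the moment, N m; "width": finger opening in m.
Only numpy, scipy, OpenCV 4.12 (cv2) and the standard library are available. Lean on these libraries where they do the work, as an engineer would, in place of code of your own. Each camera call takes 0.05 s, during which the arm holds its last target.

## Task

Only one lane of the queue dock has its orange gate open: choose the loose specimen of the same resin colour as the one waiting in that lane and slide it along the worktop, never lifting it, into the lane until it stands up against the waiting one. Then swing that gate fully shut. Leave the other gates shut and everything else where it stands.

Things in the scene. Friction and masses are not known exactly. Their poses are not given: they have to be found in the camera images.
- dock: queue dock: dark steel header bar, 14 x 190 mm and 26 mm high, with three separate lanes in front of it, 60 mm apart. Origin on the worktop at the middle of the line of the lane mouths; x runs straight into the lanes (the bar spans x = 85 to 99 mm), y to the left, z up. Fixed
- lane_a: one of three equal lanes (their order varies): two aluminium walls 82 mm long, 6 mm thick, 14 mm high, 46 mm clear between them, no floor (specimens slide on the worktop), rubber end stop whose face is at x = 76 mm. Origin on the worktop at the centre of the mouth; x runs into the lane, y to its left, z up. Fixed
- gate_a (a joint): orange swing gate of lane_a, rad: 0 = shut across the mouth (end stop), about 1.57 = straight out of the mouth in line with the left wall, 2.0 = limit. It turns about an upright pin at x = -6, y = +27 mm of the lane's frame; shut, the arm points from there to -y, and it opens towards -x. Arm 54 mm long from the pin, 5 mm thick, from 3 to 16 mm above the worktop; stays where it is left, light friction (about 0.012 N m). At the start exactly one gate is open
- lane_b: one of three equal lanes (their order varies): two aluminium walls 82 mm long, 6 mm thick, 14 mm high, 46 mm clear between them, no floor (specimens slide on the worktop), rubber end stop whose face is at x = 76 mm. Origin on the worktop at the centre of the mouth; x runs into the lane, y to its left, z up. Fixed
- gate_b (a joint): orange swing gate of lane_b, rad: 0 = shut across the mouth (end stop), about 1.57 = straight out of the mouth in line with the left wall, 2.0 = limit. It turns about an upright pin at x = -6, y = +27 mm of the lane's frame; shut, the arm points from there to -y, and it opens towards -x. Arm 54 mm long from the pin, 5 mm thick, from 3 to 16 mm above the worktop; stays where it is left, light friction (about 0.012 N m). At the start exactly one gate is open
- lane_c: one of three equal lanes (their order varies): two aluminium walls 82 mm long, 6 mm thick, 14 mm high, 46 mm clear between them, no floor (specimens slide on the worktop), rubber end stop whose face is at x = 76 mm. Origin on the worktop at the centre of the mouth; x runs into the lane, y to its left, z up. Fixed
- gate_c (a joint): orange swing gate of lane_c, rad: 0 = shut across the mouth (end stop), about 1.57 = straight out of the mouth in line with the left wall, 2.0 = limit. It turns about an upright pin at x = -6, y = +27 mm of the lane's frame; shut, the arm points from there to -y, and it opens towards -x. Arm 54 mm long from the pin, 5 mm thick, from 3 to 16 mm above the worktop; stays where it is left, light friction (about 0.012 N m). At the start exactly one gate is open
- waiting_red: mounted specimen in red resin already waiting at the far end of one of the lanes: upright disc 30 mm across, 17 mm high, about 35 g, loose. Origin: centre of its underside, z up
- loose_red: mounted specimen in red resin standing loose on the worktop before the dock: upright disc 30 mm across, 17 mm high, 25 to 50 g. Origin: centre of its underside, z up
- waiting_green: mounted specimen in green resin already waiting at the far end of one of the lanes: upright disc 30 mm across, 23 mm high, about 35 g, loose. Origin: centre of its underside, z up
- loose_green: mounted specimen in green resin standing loose on the worktop before the dock: upright disc 30 mm across, 23 mm high, 25 to 50 g. Origin: centre of its underside, z up
- waiting_cream: mounted specimen in cream-white resin already waiting at the far end of one of the lanes: upright disc 25.6 mm across, 16 mm high, about 35 g, loose. Origin: centre of its underside, z up
- loose_cream: mounted specimen in cream-white resin standing loose on the worktop before the dock: upright disc 25.6 mm across, 16 mm high, 25 to 50 g. Origin: centre of its underside, z up
- black_specimen: mounted specimen in black resin, 30 mm across, 22 mm high, matches no lane, bystander. Origin: centre of its underside
- mould_cup: green open mould cup, 40 mm across, 28 mm high, bystander. Origin: centre of its underside
- clay_block: tan clay block, 33 (x) x 61 (y) x 22 mm, bystander. Origin: centre of its underside
- timer: white square lab timer, 64 x 64 mm, 18 mm high, bystander. Origin: centre of its underside
Things that resemble listed ones, but are neither listed nor needed, are in the scene too. What is shaped like the lane_c but green or yellow is not meant.

How it is judged:
By the outcome, as a careful person would: the job done as asked, in the order asked, and still so for the second after the job is handed in, with the robot touching nothing.
It also fails if it takes over 70 s, if anything falls off the work surface, if the arm or the gripper's body presses on something with over 40 N, if the wrist force passes 120 N, or if a joint passes its speed limit or range.

## Working session

There is one attempt and no reset: what is moved stays moved. The work goes in short steps, Python scripts to look and compute and a tool call to move; the robot and the scene stay as the last step left them, time stands still between calls to the robot, and variables do not carry over. Pictures are saved under pics/ and viewed, and the job is handed in when it is done.

Besides the shell and the picture viewer there is one more tool, called after "Request:" by a JSON object that holds its "fn" and its "kwargs", one argument or row to a line. arm_command: Moves the arm, as the interface text tells. Its arguments: {"type":"object","properties":{"commands":{"type":"array"},"grip_force":{"type":"number"}},"required":["commands"]}

```bash
mkdir -p pics; ls
python3 - <<'E'
from rig import manip
import cv2
for n in ("scene","side"):
    im=manip.get_image(n); cv2.imwrite(f"pics/{n}0.png",im["pixels"][:,:,::-1])
    print(n,im["intrinsics"],im["R"],im["t"])
s=manip.get_state();print(s)
E
```

```text
pics
scene [[520.77817253   0.         275.38794419]
 [  0.         520.77817253 208.82333816]
 [  0.           0.           1.        ]] [[ 0.6578529  -0.75279603 -0.02297162]
 [-0.42953894 -0.34996203 -0.83247995]
 [ 0.61864841  0.55751656 -0.55357875]] [-0.37098204  0.28541315  0.99408026]
side [[446.2346902    0.         280.86680077]
 [  0.         446.2346902  213.26105922]
 [  0.           0.           1.        ]] [[-0.98393291 -0.17853229  0.00149773]
 [-0.07060168  0.3813698  -0.92172256]
 [ 0.16398605 -0.90701891 -0.38784698]] [0.54711369 0.06397732 0.92422905]
{'clock': 0.1, 'qpos': array([ 1.15401129e+00,  2.76516179e-01,  1.50603282e+00, -5.14546884e-09,
        1.36071130e+00, -1.20989692e-01]), 'qd': array([-0.00055161,  0.00067564, -0.00210071, -0.00040844, -0.00068532,
       -0.00083985]), 'effort': array([ 1.70388375e-03, -4.17691076e+01, -2.46406031e+01, -1.90054521e-05,
        5.67808107e-03,  1.58191779e-05]), 'position': array([0.16742442, 0.54960361, 0.2475246 ]), 'ee_rot': array([-0.5679297 ,  0.56851205,  0.42034916, -0.42137453]), 'contact_force': array([ 0.18229574, -0.6453957 ,  0.69603793]), 'moment': array([ 0.04598416,  0.04389232, -0.00487192]), 'width': 0.0853891129258948}
```

View pics/scene0.png

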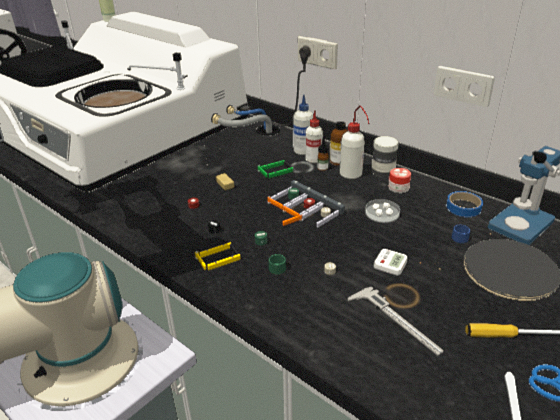

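View pics/side0.png

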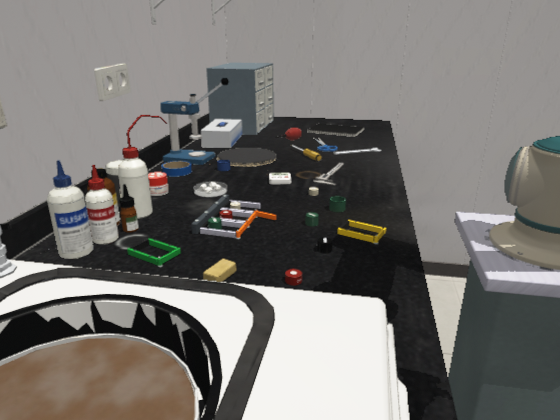

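Run:
```python
import cv2
a=cv2.imread("pics/scene0.png")[165:285,180:350]; cv2.imwrite("pics/sc_crop.png",cv2.resize(a,None,fx=4.6,fy=4.6,interpolation=cv2.INTER_CUBIC))
a=cv2.imread("pics/side0.png")[175:295,180:350]; cv2.imwrite("pics/si_crop.png",cv2.resize(a,None,fx=4.6,fy=4.6,interpolation=cv2.INTER_CUBIC))
```

```text
(no output)
```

View pics/sc_crop.png

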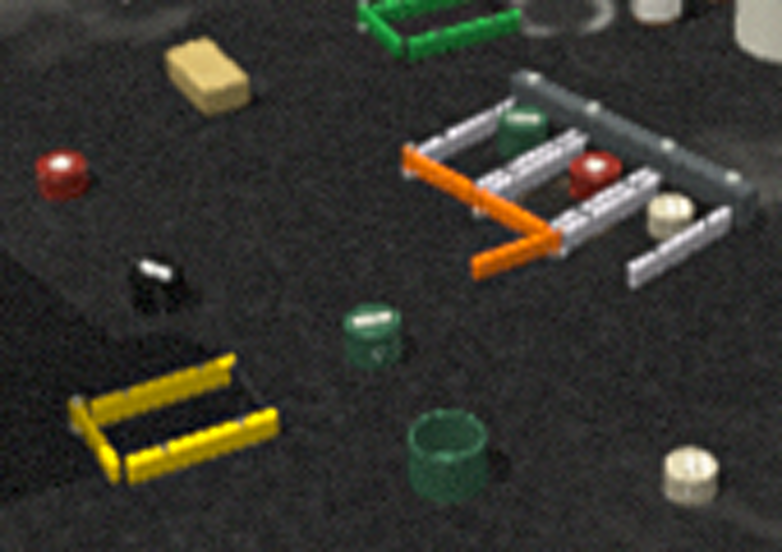

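View pics/si_crop.png

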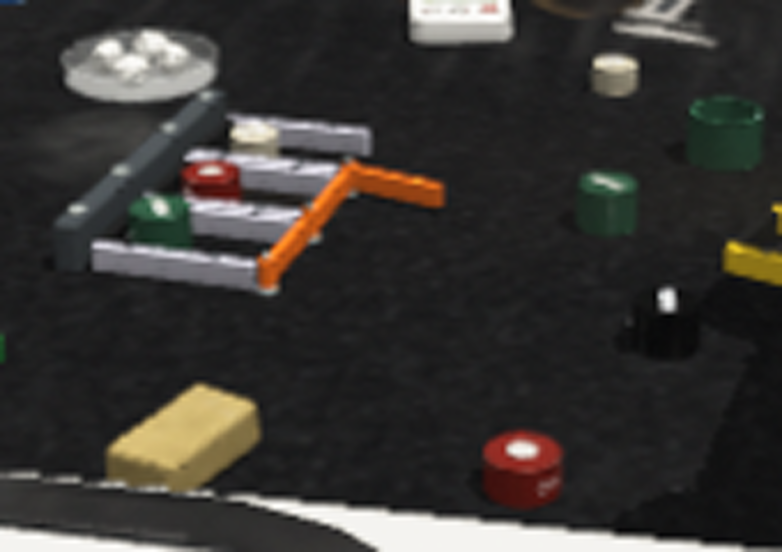

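```bash
cat > h.py <<'E'
import numpy as np,cv2
from rig import manip
def ray(im,u,v,z):
    K,R,t=im["intrinsics"],im["R"],im["t"]
    d=R.T@np.linalg.solve(K,np.array([u,v,1.])); c=-R.T@t
    return c+d*(z-c[2])/d[2]
def proj(im,X):
    p=im["intrinsics"]@(im["R"]@np.asarray(X,float)+im["t"]); return p[:2]/p[2]
def top(im,mask,z):
    ys,xs=np.nonzero(mask); P=np.array([ray(im,x,y,z) for x,y in zip(xs,ys)]); return P
E
python3 - <<'E'
from h import *
sc=manip.get_image("scene"); si=manip.get_image("side")
f=4.6
def S(u,v,z): return ray(sc,180+u/f-.5,165+v/f-.5,z)[:2].round(4)
def D(u,v,z): return ray(si,180+u/f-.5,175+v/f-.5,z)[:2].round(4)
print("cream loose top",S(690,462,.016),D(615,63,.016))
print("cream wait top",S(670,205,.016),D(254,131,.016))
print("red wait top",S(596,163,.017),D(211,172,.017))
print("hinge left gate a",S(409,155,.016),D(267,265,.016))
print("hinge open gate",S(555,235,.016),D(350,167,.016))
print("open tip",S(474,263,.016),D(443,187,.016))
print("right wall mouth",S(632,268,.014),D(371,130,.014))
print("bar ends",S(520,75,.026),S(745,185,.026),D(78,215,.026),D(212,95,.026))
print("green loose",S(372,320,.023),D(608,183,.023)); print("cup",S(447,430,.028),D(725,112,.028))
print("timer",ray(sc,391,258,.018)[:2])
E
```

```text
cream loose top [ 0.5092 -0.2115] [ 0.5065 -0.2109]
cream wait top [ 0.6868 -0.0673] [ 0.6833 -0.0686]
red wait top [ 0.694  -0.0079] [ 0.6886 -0.0075]
hinge left gate a [0.6322 0.0845] [0.632  0.0918]
hinge open gate [ 0.6215 -0.0354] [ 0.6216 -0.0291]
open tip [ 0.5717 -0.0179] [ 0.5701 -0.0122]
right wall mouth [ 0.6255 -0.0868] [ 0.6236 -0.0863]
bar ends [0.7326 0.0819] [ 0.7182 -0.0969] [0.7281 0.0751] [ 0.7129 -0.0915]
green loose [ 0.4897 -0.0168] [ 0.4881 -0.0157]
cup [ 0.4407 -0.1125] [ 0.4372 -0.1111]
timer [ 0.61679242 -0.30667354]
```

Run:
```python
from h import *
from scipy.spatial.transform import Rotation as Ro
s=manip.get_state(); q=s["ee_rot"]; M=Ro.from_quat([q[1],q[2],q[3],q[0]]).as_matrix()
print(M.round(3), np.degrees(np.arctan2(M[1,0],M[0,0])), manip.finger_overhang, s["clock"])
sc=manip.get_image("scene")
for p in [(352,292),(360,298),(384,295)]: print(ray(sc,*p,.005)[:2])
w=manip.get_image("wrist"); cv2.imwrite("pics/w0.png",w["pixels"][:,:,::-1]); print(w["R"]@(s["position"])+w["t"], w["R"]@M[:,1], w["intrinsics"][0,0])
```

```text
[[ 0.292 -0.    -0.957]
 [ 0.957 -0.001  0.292]
 [-0.001 -1.     0.   ]] 73.05054759943214 0.017 0.2
[ 0.47766856 -0.29487628]
[ 0.47305897 -0.31836678]
[ 0.51340931 -0.35248753]
[-0.00047936  0.03191266  0.13953043] [ 1.63999063e-04 -2.72579943e-01  9.62133124e-01] 326.82505553716896
```

View pics/w0.png

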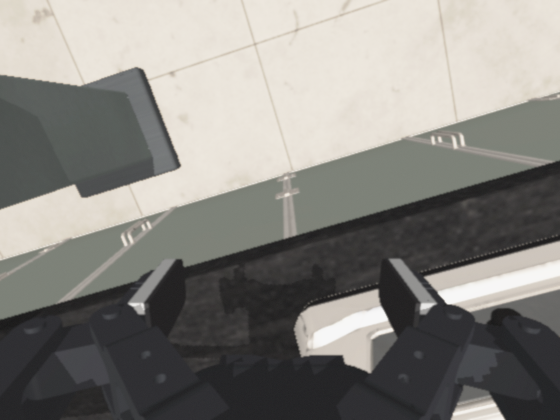

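Request:
{"fn": "arm_command", "kwargs": {
  "commands": [
    [2,[1.4,-3.28,0],-0.0625],
    [1,[1.4,-3.28,0],-0.0625],
    [1,[1.4,-3.28,0],-0.0625],
    [1,[1.4,-3.28,0],-0.0625],
    [1,[1.4,-3.28,0],-0.0625],
    [1,[1.4,-3.28,0],-0.0625],
    [1,[1.4,-3.28,0],-0.0625],
    [1,[1.4,-3.28,0],-0.0625],
    [1,[1.4,-3.28,0],-0.0625],
    [1,[1.4,-3.28,0],-0.0625],
    [1,[1.4,-3.28,0],-0.0625],
    [1,[1.4,-3.28,0],-0.0625]
  ]
}}

```text
clock: 1.5
position: [0.3359, 0.1551, 0.2486]
ee_rot: [0.683, -0.683, -0.183, 0.182]
contact_force: [-0.1, 0.3, -0.3]
width: 0.0098
```

Request:
{"fn": "arm_command", "kwargs": {
  "commands": [
    [1,[1.4,-3.28,0],-0.0625],
    [1,[1.4,-3.28,0],-0.0625],
    [1,[1.4,-3.28,0],-0.0625],
    [1,[1.4,-3.28,0],-0.0625],
    [1,[1.4,-3.28,0],-0.0625],
    [1,[1.4,-3.28,0],-0.0625],
    [1,[1.4,-3.28,0],-0.0625],
    [1,[1.4,-3.28,0],-0.0625],
    [1,[1.4,-3.28,0],-0.0625],
    [1,[1.4,-3.28,0],-0.0625],
    [1,[1.4,-3.28,0],-0.0625],
    [1,[1.4,-3.28,0],-0.0625]
  ]
}}

```text
clock: 2.7
position: [0.504, -0.2386, 0.2483]
ee_rot: [0.703, -0.702, 0.08, -0.08]
contact_force: [0.4, 0.8, -0.1]
width: 0.0098
```

Run:
```python
from h import *
from scipy.spatial.transform import Rotation as Ro
w=manip.get_image("wrist"); cv2.imwrite("pics/w1.png",w["pixels"][:,:,::-1])
s=manip.get_state(); q=s["ee_rot"]; M=Ro.from_quat([q[1],q[2],q[3],q[0]]).as_matrix()
print(s["clock"],s["position"],np.degrees(np.arctan2(M[1,0],M[0,0])),s["width"],s["contact_force"])
```

```text
2.75 [ 0.50686343 -0.24458163  0.24792135] -13.276845875780207 0.009543506722814009 [ 4.03310954 -4.72209233  1.77943028]
```

View pics/w1.png

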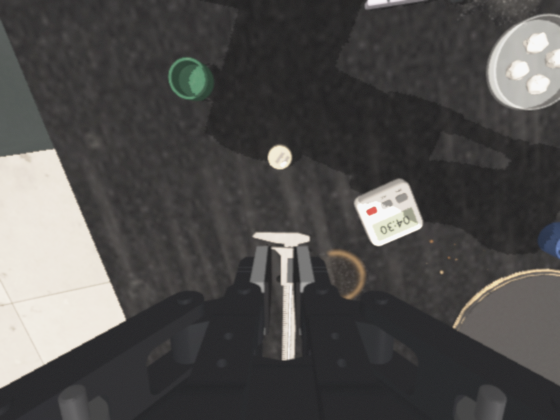

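```bash
cat >> h.py <<'E'
from scipy.spatial.transform import Rotation as Ro
def st():
    s=manip.get_state(); q=s["ee_rot"]; M=Ro.from_quat([q[1],q[2],q[3],q[0]]).as_matrix()
    print("t",round(s["clock"],2),"pos",s["position"].round(4),"yaw",np.degrees(np.arctan2(M[1,0],M[0,0])).round(2),"w",round(s["width"],4),"F",s["contact_force"].round(1)); return s
def cream(im,roi=None):
    hsv=cv2.cvtColor(im["pixels"],cv2.COLOR_RGB2HSV); m=cv2.inRange(hsv,(10,15,90),(35,140,255))
    if roi: z=np.zeros_like(m); x0,y0,x1,y1=roi; z[y0:y1,x0:x1]=m[y0:y1,x0:x1]; m=z
    n,l,stt,c=cv2.connectedComponentsWithStats(m); i=1+np.argmax(stt[1:,4]); return c[i],stt[i]
E
python3 - <<'E'
from h import *
st(); w=manip.get_image("wrist"); c,b=cream(w,(240,130,320,185)); print(c,b,ray(w,*c,.014)); st()
E
```

```text
t 2.75 pos [ 0.5069 -0.2446  0.2479] yaw -13.28 w 0.0095 F [ 4.  -4.7  1.8]
[274.41005803 150.83365571] [262 138  26  27 517] [ 0.50721876 -0.21457942  0.014     ]
t 2.8 pos [ 0.5054 -0.2415  0.2477] yaw -13.11 w 0.0105 F [0.  0.4 0.1]
```

Request:
{"fn": "arm_command", "kwargs": {
  "commands": [
    [1,[-0.4,-0.9,-3],0],
    [1,[0,0,-4],0],
    [1,[0,0,-4],0],
    [1,[0,0,-4],0],
    [1,[0,0,-3],0],
    [1,[0,0,-1.3],0],
    [1,[0,0,0],0],
    [1,[0,0,0],0]
  ]
}}

```text
clock: 3.6
position: [0.4998, -0.2458, 0.0557]
ee_rot: [0.703, -0.703, 0.079, -0.079]
contact_force: [0.1, -0.5, 0.3]
width: 0.0095
```

Run:
```python
from h import *
s=st();w=manip.get_image("wrist"); cv2.imwrite("pics/w2.png",w["pixels"][:,:,::-1])
for x in (280,): pass
p=s["position"]
for dz in (0,-.017,-.03): print(dz,proj(w,p+[0,0,dz]))
a=manip.get_image("scene")["pixels"][230:300,280:390]; cv2.imwrite("pics/s2.png",cv2.resize(a[:,:,::-1],None,fx=7,fy=7))
```

```text
t 3.6 pos [ 0.4998 -0.2458  0.0557] yaw -12.86 w 0.0095 F [ 0.1 -0.5  0.3]
0 [281.03100944 282.65933391]
-0.017 [281.08418091 264.95523288]
-0.03 [281.11787425 253.73661934]
```

View pics/w2.png

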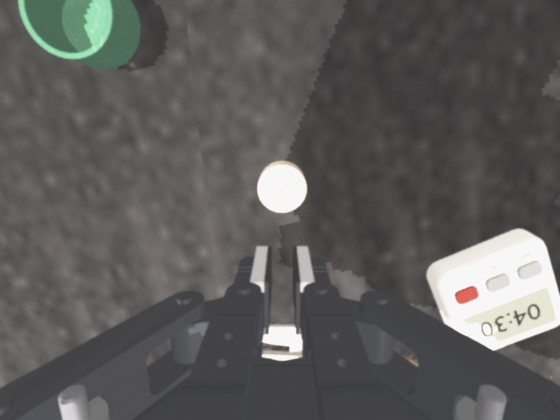

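View pics/s2.png

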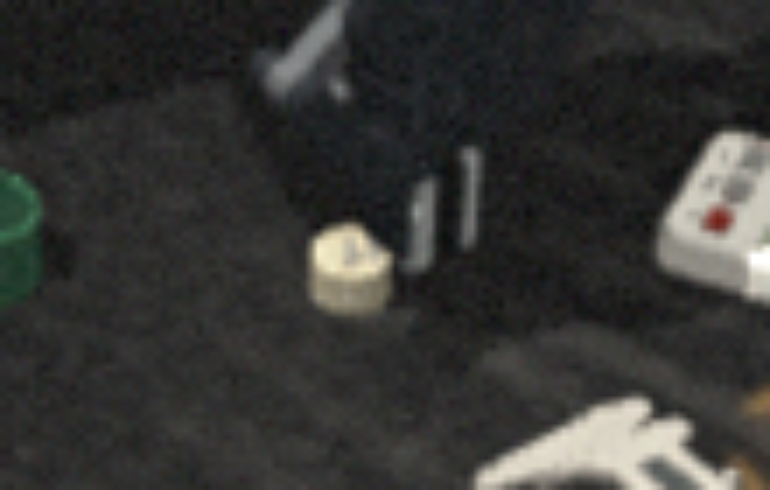

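Request:
{"fn": "arm_command", "kwargs": {
  "commands": [
    [1,[0,0,-1.5],0],
    [1,[0,0,-1],0],
    [1,[0,0,-0.5],0],
    [1,[0,0,0],0]
  ]
}}

```text
clock: 4.1
position: [0.4993, -0.2459, 0.025]
ee_rot: [0.703, -0.702, 0.08, -0.079]
contact_force: [0.6, -1.1, -0.1]
width: 0.0103
```

Request:
{"fn": "arm_command", "kwargs": {
  "commands": [
    [1,[0,0,-0.3],0],
    [1,[0,0,-0.2],0],
    [1,[0,0,0],0]
  ]
}}

```text
clock: 4.4
position: [0.4996, -0.2462, 0.0203]
ee_rot: [-0.703, 0.703, -0.079, 0.079]
contact_force: [-0.2, -0.3, -0.1]
width: 0.0099
```

Request:
{"fn": "arm_command", "kwargs": {
  "commands": [
    [1,[0.14,0.58,0],0],
    [1,[0.14,0.58,0],0],
    [1,[0.19,0.78,0],0],
    [1,[0.19,0.78,0],0],
    [1,[0.19,0.78,0],0],
    [1,[0.19,0.78,0],0],
    [1,[0.19,0.78,0],0],
    [1,[0.19,0.78,0],0],
    [1,[0.19,0.78,0],0],
    [1,[0.14,0.58,0],0],
    [1,[0.07,0.29,0],0],
    [1,[0,0,0],0]
  ]
}}

```text
clock: 5.6
position: [0.5179, -0.1708, 0.0203]
ee_rot: [0.703, -0.703, 0.079, -0.079]
contact_force: [-0.4, 0.6, -0.7]
width: 0.0097
```

Run:
```python
from h import *
s=st();w=manip.get_image("wrist"); cv2.imwrite("pics/w3.png",w["pixels"][:,:,::-1])
```

```text
t 5.6 pos [ 0.5179 -0.1708  0.0203] yaw -12.86 w 0.0097 F [-0.4  0.6 -0.7]
```

View pics/w3.png

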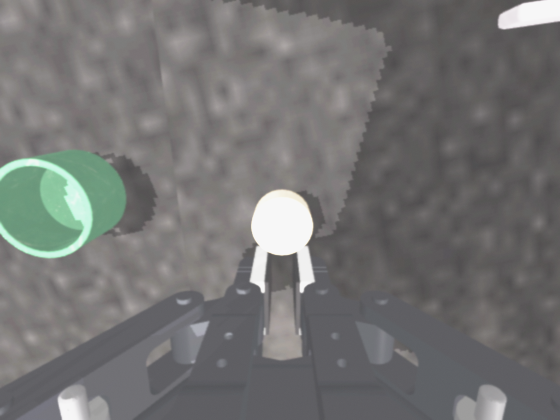

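Run:
```python
from h import *
s=st();w=manip.get_image("wrist"); c=ray(w,282,226,.016);print(c,c-s["position"])
```

```text
t 5.65 pos [ 0.5178 -0.1711  0.0203] yaw -12.87 w 0.0098 F [-0.8  0.2 -0.5]
[ 0.52359514 -0.14768293  0.016     ] [ 0.00577637  0.02337536 -0.00426882]
```

Request:
{"fn": "arm_command", "kwargs": {
  "commands": [
    [1,[0.12,0.52,0],0],
    [1,[0.17,0.78,0],0],
    [1,[0.19,0.82,0],0],
    [1,[0.23,1,0],0],
    [1,[0.23,1,0],0],
    [1,[0.23,1,0],0],
    [1,[0.23,1,0],0],
    [1,[0.23,1,0],0],
    [1,[0.23,1,0],0],
    [1,[0.19,0.8,0],0],
    [1,[0.14,0.5,0],0],
    [1,[0,0,0],0]
  ]
}}

```text
clock: 6.9
position: [0.5399, -0.0763, 0.0203]
ee_rot: [0.703, -0.703, 0.079, -0.079]
contact_force: [0.2, -0.3, -0.2]
width: 0.0099
```

Run:
```python
from h import *
s=st();w=manip.get_image("wrist"); cv2.imwrite("pics/w4.png",w["pixels"][:,:,::-1])
a=manip.get_image("scene")["pixels"][170:290,220:380]; cv2.imwrite("pics/s4.png",cv2.resize(a[:,:,::-1],None,fx=5,fy=5))
```

```text
t 6.9 pos [ 0.5399 -0.0763  0.0203] yaw -12.84 w 0.0099 F [ 0.2 -0.3 -0.2]
```

View pics/w4.png

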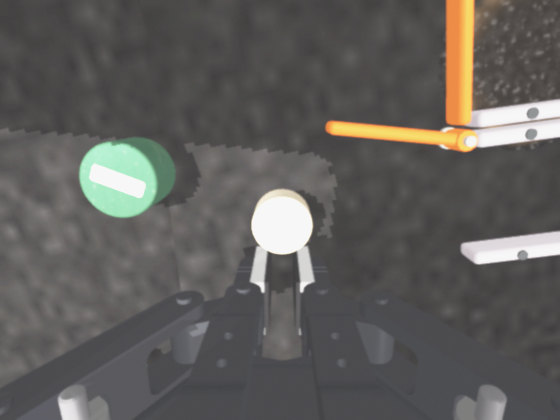

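View pics/s4.png

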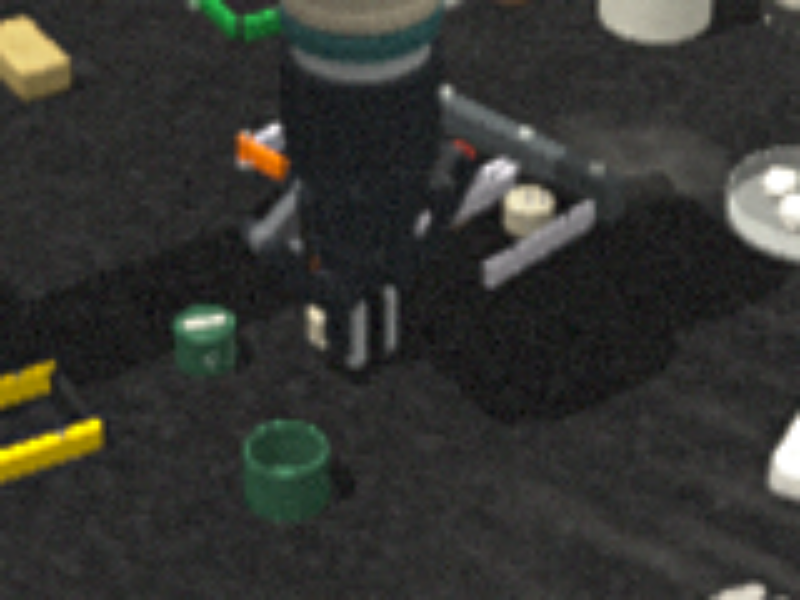

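Run:
```python
from h import *
s=st();w=manip.get_image("wrist")
a=w["pixels"][80:290,320:560]; cv2.imwrite("pics/w4c.png",cv2.resize(a[:,:,::-1],None,fx=3.2,fy=2.8))
g=lambda n,u,v,z: print(n,ray(w,u,v,z)[:2].round(4))
g("disc",282,226,.016);g("pin",468,141,.016);g("tip",328,127,.016)
g("green",115,182,.023)
```

```text
t 7.0 pos [ 0.5398 -0.0771  0.0203] yaw -12.88 w 0.0098 F [-0.9  0.3 -0.7]
disc [ 0.5455 -0.0537]
pin [ 0.6242 -0.0357]
tip [ 0.5718 -0.0183]
green [ 0.4878 -0.0198]
```

View pics/w4c.png

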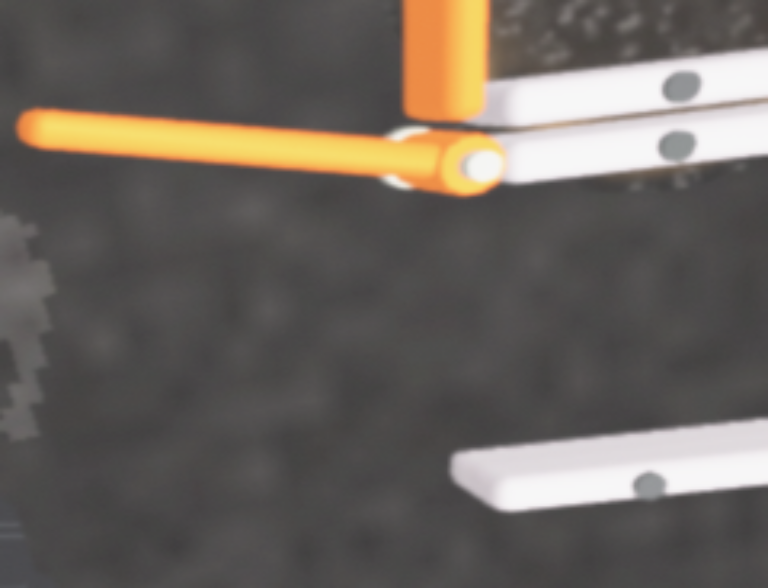

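Run:
```python
from h import *
w=manip.get_image("wrist")
g=lambda u,v,z: ray(w,u,v,z)[:2]
R0,R1=g(473,250,.014),g(559,242,.014); L0,L1=g(480,145,.014),g(559,133.6,.014)
print(R0,R1,L0,L1)
for a,b in((R0,R1),(L0,L1)): print(np.degrees(np.arctan2(*(b-a)[::-1])))
n=np.array([np.sin(np.radians(5)),np.cos(np.radians(5))])
print(n@R0,n@R1,n@L0,n@L1)
```

```text
[ 0.62399765 -0.08392086] [ 0.66053123 -0.08845207] [ 0.62975832 -0.03893099] [ 0.66041379 -0.0413927 ]
-7.070207095967333
-4.591141811128005
-0.02921654002937904 -0.030546393495330105 0.0161042120130538 0.01632366940485251
```

Request:
{"fn": "arm_command", "kwargs": {
  "commands": [
    [1,[-0.35,-1.46,0],0],
    [1,[0,0,4],0],
    [1,[0,0,4],0],
    [1,[0,0,2],0]
  ]
}}

```text
clock: 7.5
position: [0.5375, -0.0936, 0.1234]
ee_rot: [-0.702, 0.703, -0.078, 0.081]
contact_force: [-0.1, -0.2, -0.4]
width: 0.0097
```

Request:
{"fn": "arm_command", "kwargs": {
  "commands": [
    [1,[-0.2,0.41,0],-0.12],
    [1,[-0.2,0.41,0],-0.12],
    [1,[-0.2,0.41,0],-0.12],
    [1,[-0.2,0.41,0],-0.12],
    [1,[-0.2,0.41,0],-0.12],
    [1,[-0.2,0.41,0],-0.12],
    [1,[-0.2,0.41,0],-0.12],
    [1,[-0.2,0.41,0],-0.12],
    [1,[-0.2,0.41,0],-0.12],
    [1,[-0.2,0.41,0],-0.12],
    [1,[0,0,0],-0.12],
    [1,[0,0,0],-0.12]
  ]
}}

```text
clock: 8.7
position: [0.5158, -0.0518, 0.1203]
ee_rot: [-0.474, 0.475, -0.524, 0.524]
contact_force: [-0.1, -0.9, 0.5]
width: 0.0099
```

Request:
{"fn": "arm_command", "kwargs": {
  "commands": [
    [1,[0,0,0],0],
    [1,[0,0,0],0],
    [1,[0,0,0],0]
  ]
}}

```text
clock: 9.0
position: [0.5161, -0.0512, 0.1203]
ee_rot: [-0.476, 0.476, -0.523, 0.523]
contact_force: [0.1, 0.4, -0.3]
width: 0.0098
```

Run:
```python
from h import *
s=st();w=manip.get_image("wrist"); cv2.imwrite("pics/w5.png",w["pixels"][:,:,::-1])
```

```text
t 9.0 pos [ 0.5161 -0.0512  0.1203] yaw -95.34 w 0.0098 F [ 0.1  0.4 -0.3]
```

View pics/w5.png

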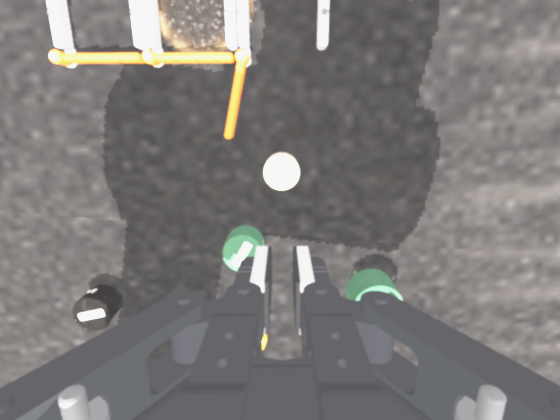

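Run:
```python
from h import *
w=manip.get_image("wrist")
g=lambda u,v,z: ray(w,u,v,z)[:2]
p=[g(u,57,.016) for u in (57,149,242)]; d=p[0]-p[2]; y=d/np.linalg.norm(d); x=np.array([y[1],-y[0]])
print(np.linalg.norm(d),np.degrees(np.arctan2(x[1],x[0])))
o=p[2]+.006*x-.027*y; print("mouth",o)
for n,u,v,z in (("disc",281,172,.016),("green",246,249,.012),("gatetip",228,136,.016),("rwall",323,47,.014),("lwall",243,65,.014)):
    q=g(u,v,z); print(n,q,"lane",(q-o)@x,(q-o)@y)
```

```text
0.11962687671647618 -5.325420777940468
mouth [ 0.62641074 -0.06236389]
disc [ 0.54585197 -0.0530181 ] lane -0.08107845259445855 0.001828604949295538
green [ 0.48799997 -0.02045317] lane -0.1417031699902345 0.028883592215121125
gatetip [ 0.57414865 -0.01902694] lane -0.056058714040261776 0.03829932111378383
rwall [ 0.62431978 -0.08771392] lane 0.00027085749107272973 -0.025434672856433343
lwall [ 0.61841233 -0.03477583] lane -0.010524402245257412 0.02672663433702682
```

Request:
{"fn": "arm_command", "kwargs": {
  "commands": [
    [1,[0,0,-4],0],
    [1,[0,0,-3],0],
    [1,[0,0,-2],0],
    [1,[0,0,-1],0],
    [1,[0,0,0],0]
  ]
}}

```text
clock: 9.6
position: [0.5155, -0.0505, 0.0192]
ee_rot: [0.475, -0.477, 0.524, -0.522]
contact_force: [-0.2, 0.1, 0.5]
width: 0.01
```

Run:
```python
from h import *
s=st();w=manip.get_image("wrist"); cv2.imwrite("pics/w6.png",w["pixels"][:,:,::-1])
```

```text
t 9.6 pos [ 0.5155 -0.0505  0.0192] yaw -95.37 w 0.01 F [-0.2  0.1  0.5]
```

View pics/w6.png

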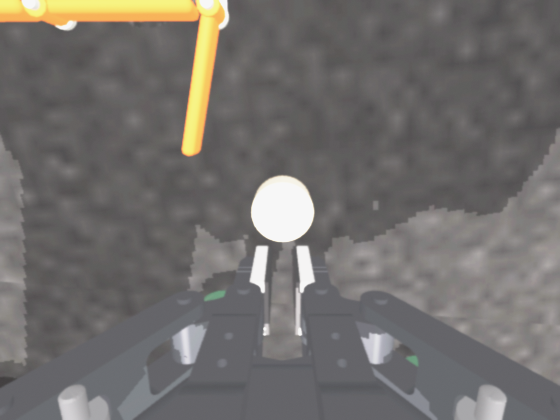

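Request:
{"fn": "arm_command", "kwargs": {
  "commands": [
    [1,[0.4,-0.04,0.1],0],
    [1,[0.6,-0.06,0],0],
    [1,[0.8,-0.08,0],0],
    [1,[0.8,-0.08,0],0],
    [1,[0.8,-0.08,0],0],
    [1,[0.8,-0.08,0],0],
    [1,[0.8,-0.08,0],0],
    [1,[0.8,-0.08,0],0],
    [1,[0.8,-0.08,0],0],
    [1,[0.6,-0.06,0],0],
    [1,[0.3,-0.03,0],0],
    [1,[0,0,0],0]
  ]
}}

```text
clock: 10.85
position: [0.5917, -0.0582, 0.0213]
ee_rot: [-0.476, 0.476, -0.523, 0.523]
contact_force: [-0.2, 0.3, -0.1]
width: 0.0102
```

Run:
```python
from h import *
s=st();w=manip.get_image("wrist"); cv2.imwrite("pics/w7.png",w["pixels"][:,:,::-1])
```

```text
t 10.85 pos [ 0.5917 -0.0582  0.0213] yaw -95.4 w 0.0102 F [-0.2  0.3 -0.1]
```

View pics/w7.png

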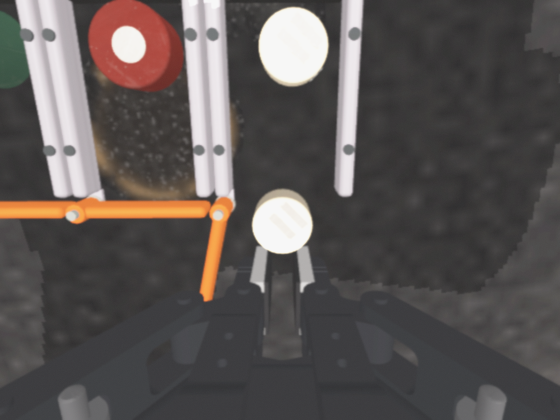

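Run:
```python
from h import *
w=manip.get_image("wrist")
a=ray(w,282,226,.016)[:2];b=ray(w,293,46,.016)[:2]
print(a,b,np.linalg.norm(b-a)-.0256)
```

```text
[ 0.6149188  -0.06014907] [ 0.68365228 -0.07064154] 0.04392972968570048
```

Request:
{"fn": "arm_command", "kwargs": {
  "commands": [
    [1,[0.3,-0.04,0],0],
    [1,[0.5,-0.07,0],0],
    [1,[0.5,-0.07,0],0],
    [1,[0.5,-0.07,0],0],
    [1,[0.5,-0.07,0],0],
    [1,[0.5,-0.07,0],0],
    [1,[0.5,-0.05,0],0],
    [1,[0.4,-0.04,0],0],
    [1,[0.2,-0.02,0],0],
    [1,[0,0,0],0]
  ]
}}

```text
clock: 11.95
position: [0.6306, -0.0632, 0.0213]
ee_rot: [-0.476, 0.476, -0.523, 0.523]
contact_force: [0.5, 0.4, 0.4]
width: 0.0096
```

Run:
```python
from h import *
s=st();w=manip.get_image("wrist"); cv2.imwrite("pics/w8.png",w["pixels"][:,:,::-1])
```

```text
t 11.95 pos [ 0.6306 -0.0632  0.0213] yaw -95.39 w 0.0096 F [0.5 0.4 0.4]
```

View pics/w8.png

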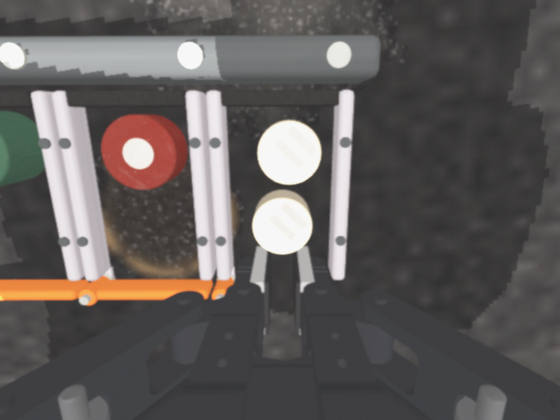

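Request:
{"fn": "arm_command", "kwargs": {
  "commands": [
    [1,[0.2,-0.02,0],0],
    [1,[0.2,-0.02,0],0],
    [1,[0.05,0,0],0],
    [1,[0,0,0],0]
  ]
}}

```text
clock: 12.4
position: [0.6348, -0.0636, 0.0213]
ee_rot: [-0.476, 0.476, -0.523, 0.523]
contact_force: [0.0, 0.4, -0.4]
width: 0.0101
```

Run:
```python
from h import *
s=st();w=manip.get_image("wrist"); cv2.imwrite("pics/w9.png",cv2.resize(w["pixels"][80:290,180:380,::-1],None,fx=3,fy=2.8))
```

```text
t 12.4 pos [ 0.6348 -0.0636  0.0213] yaw -95.4 w 0.0101 F [ 0.   0.4 -0.4]
```

View pics/w9.png

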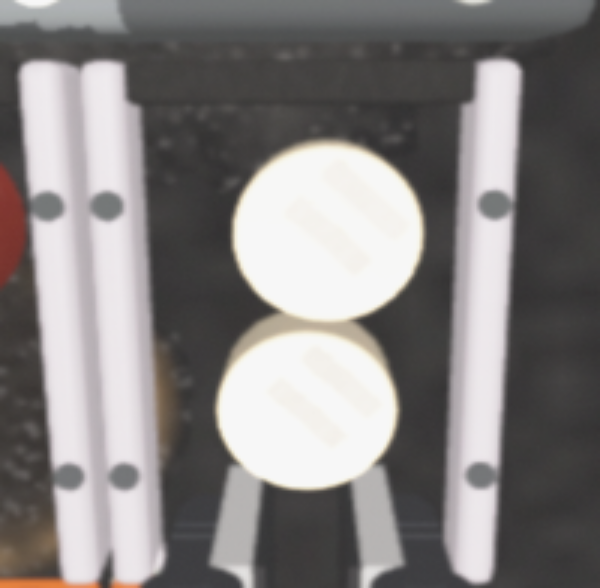

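Run:
```python
from h import *
w=manip.get_image("wrist")
c=[]
hsv=cv2.cvtColor(w["pixels"],cv2.COLOR_RGB2HSV)
g=cv2.inRange(w["pixels"],(225,225,215),(255,255,255))
g[:,:250]=0;g[:,325:]=0;g[:125]=0;g[245:]=0
n,l,s,cc=cv2.connectedComponentsWithStats(g)
for i in range(1,n):
    if s[i,4]>300: 
        p=ray(w,*cc[i],.016)[:2];c.append(p);print(s[i],cc[i],p)
print(np.linalg.norm(c[0]-c[1])-.0256)
```

```text
[ 259  132   61   62 2997] [288.87821154 162.73973974] [ 0.68483403 -0.0708143 ]
[ 253  199   59   46 2278] [281.77875329 223.23266023] [ 0.65965717 -0.06558478]
0.00011424667163011451
```

Request:
{"fn": "arm_command", "kwargs": {
  "commands": [
    [1,[0.1,-0.01,0],0],
    [1,[0.1,-0.01,0],0],
    [1,[0,0,0],0]
  ]
}}

```text
clock: 12.8
position: [0.6368, -0.0637, 0.0213]
ee_rot: [-0.476, 0.476, -0.523, 0.523]
contact_force: [-0.1, 0.1, 0.7]
width: 0.0101
```

```bash
cat > gap.py <<'E'
from h import *
import sys
st();w=manip.get_image("wrist")
img=w["pixels"]; cv2.imwrite("pics/%s.png"%sys.argv[1],cv2.resize(img[80:290,180:380,::-1],None,fx=3,fy=2.8))
for v0 in (int(sys.argv[2]),):
    pass
g=cv2.inRange(img,(225,225,215),(255,255,255)); g[:,:240]=0;g[:,328:]=0;g[:110]=0
n,l,s,cc=cv2.connectedComponentsWithStats(g); P=[]
for i in range(1,n):
    if s[i,4]>1000:
        x,y,ww,hh=s[i,:4]; a=ray(w,x+ww/2-.5,y-.5,.016)[:2]; b=ray(w,x+ww/2-.5,y+hh-.5,.016)[:2]; print(s[i],"far",a,"near",b); P.append((a,b))
print("gap mm",1000*(P[0][1]-P[1][0]))
E
python3 gap.py w10 0
```

```text
t 12.8 pos [ 0.6368 -0.0637  0.0213] yaw -95.4 w 0.0101 F [-0.1  0.1  0.7]
[ 259  137   61   61 2977] far [ 0.6971355  -0.07197453] near [ 0.67257013 -0.06980849]
[ 253  199   58   56 2562] far [ 0.67243693 -0.06668803] near [ 0.64748219 -0.06433088]
gap mm [ 0.13320433 -3.12046528]
```

View pics/w10.png

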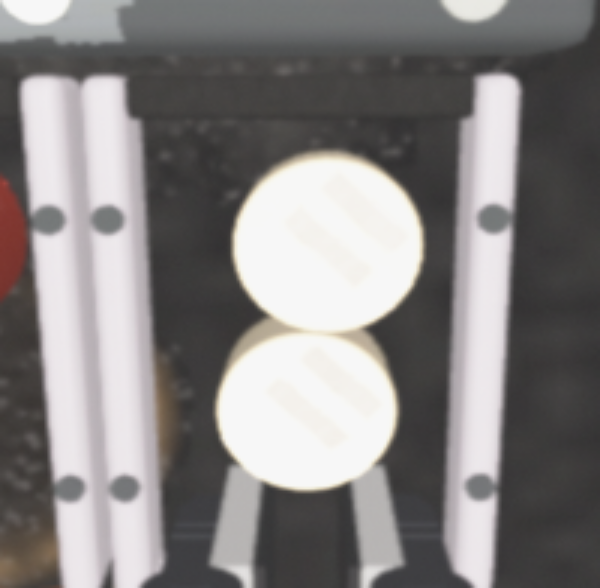

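Request:
{"fn": "arm_command", "kwargs": {
  "commands": [
    [1,[0.05,-0.005,0],0],
    [1,[0.05,-0.005,0],0],
    [1,[0,0,0],0]
  ]
}}

```text
clock: 13.15
position: [0.6377, -0.0638, 0.0213]
ee_rot: [0.476, -0.476, 0.523, -0.523]
contact_force: [0.8, -0.1, 0.2]
width: 0.0098
```

```bash
python3 gap.py w11 0
```

```text
t 13.15 pos [ 0.6377 -0.0638  0.0213] yaw -95.4 w 0.0098 F [ 0.8 -0.1  0.2]
[ 253  137   67  118 5538] far [ 0.69812175 -0.07087971] near [ 0.64817858 -0.06635086]Traceback (most recent call last):
  File "gap.py", line 12, in <module>
    print("gap mm",1000*(P[0][1]-P[1][0]))
                                 ~^^^
IndexError: list index out of range
```

Request:
{"fn": "arm_command", "kwargs": {
  "commands": [
    [1,[-0.6,0.05,0],0],
    [1,[-0.4,0.04,0],0],
    [1,[0,0,3],0],
    [1,[0,0,5],0],
    [0.5,[-1,1.3,0],0],
    [0,[-1.2,1.7,0],0],
    [0,[-1,1.7,0],0],
    [0,[-1,1.7,0],0],
    [0,[0,0,0],0],
    [0,[0,0,0],0]
  ]
}}

```text
clock: 14.2
position: [0.5857, 0.0016, 0.1012]
ee_rot: [-0.476, 0.476, -0.522, 0.523]
contact_force: [0.7, 0.5, -0.6]
width: -0.0001
```

Run:
```python
from h import *
s=st();w=manip.get_image("wrist"); cv2.imwrite("pics/w12.png",w["pixels"][:,:,::-1])
a=manip.get_image("scene")["pixels"][150:290,200:380]; cv2.imwrite("pics/s12.png",cv2.resize(a[:,:,::-1],None,fx=4,fy=4))
```

```text
t 14.2 pos [0.5857 0.0016 0.1012] yaw -95.31 w -0.0001 F [ 0.7  0.5 -0.6]
```

View pics/w12.png

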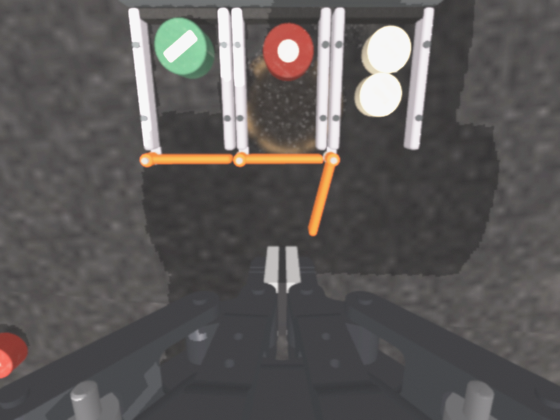

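View pics/s12.png

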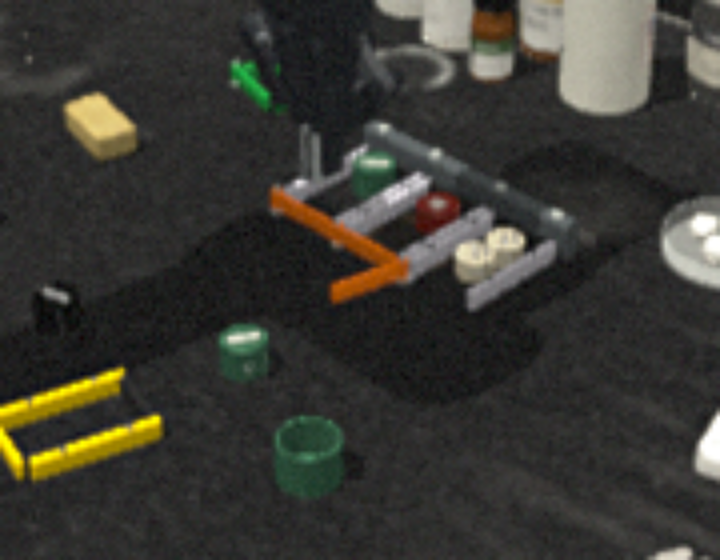

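Request:
{"fn": "arm_command", "kwargs": {
  "commands": [
    [0,[0,0,-3],0],
    [0,[0,0,-2.7],0],
    [0,[0,0,-2],0],
    [0,[0,0,0],0],
    [0,[-0.05,-0.5,0],0],
    [0,[-0.05,-0.5,0],0],
    [0,[-0.05,-0.5,0],0],
    [0,[0,-0.64,0],0],
    [0,[0,-0.64,0],0],
    [0,[0,0,0],0]
  ]
}}

```text
clock: 15.3
position: [0.5847, -0.0279, 0.0248]
ee_rot: [-0.476, 0.475, -0.523, 0.524]
contact_force: [-0.0, -0.0, 0.0]
width: 0.0002
```

Run:
```python
from h import *
s=st();w=manip.get_image("wrist"); cv2.imwrite("pics/w13.png",w["pixels"][:,:,::-1])
```

```text
t 15.3 pos [ 0.5847 -0.0279  0.0248] yaw -95.45 w 0.0002 F [-0. -0.  0.]
```

View pics/w13.png

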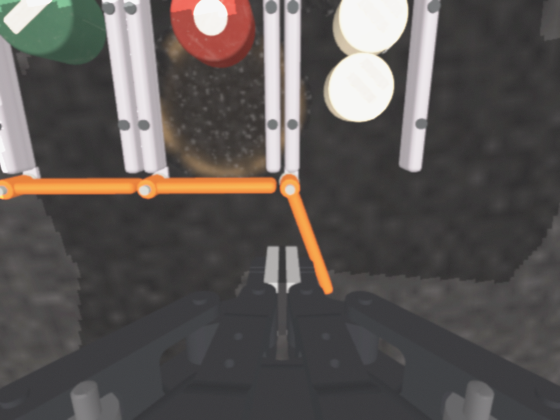

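Request:
{"fn": "arm_command", "kwargs": {
  "commands": [
    [0,[0,-0.64,0],0],
    [0,[0,-0.64,0],0],
    [0,[0.38,-0.35,0],0],
    [0,[0.38,-0.35,0],0],
    [0,[0.38,-0.35,0],0],
    [0,[0.3,-0.3,0],0],
    [0,[0,0,0],0]
  ]
}}

```text
clock: 16.05
position: [0.5995, -0.0535, 0.0243]
ee_rot: [-0.476, 0.476, -0.523, 0.523]
contact_force: [0.3, 0.6, -1.1]
width: -0.0001
```

Run:
```python
from h import *
s=st();w=manip.get_image("wrist"); cv2.imwrite("pics/w14.png",w["pixels"][:,:,::-1])
```

```text
t 16.05 pos [ 0.5995 -0.0535  0.0243] yaw -95.41 w -0.0001 F [ 0.3  0.6 -1.1]
```

View pics/w14.png

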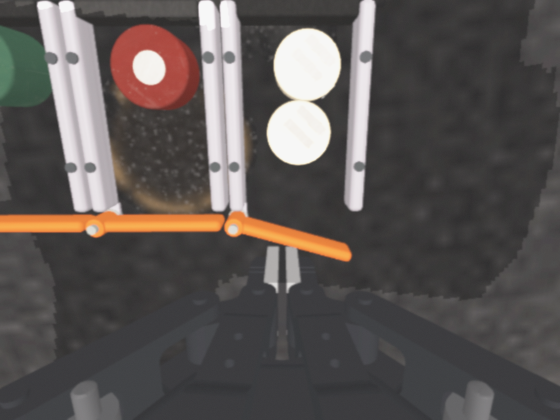

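Request:
{"fn": "arm_command", "kwargs": {
  "commands": [
    [0,[0.15,-0.35,0],0],
    [0,[0.25,-0.35,0],0],
    [0,[0.2,-0.3,0],0],
    [0,[0.1,0,0],0],
    [0,[0,0,0],0]
  ]
}}

```text
clock: 16.6
position: [0.6059, -0.0633, 0.0244]
ee_rot: [-0.476, 0.476, -0.523, 0.523]
contact_force: [0.7, -1.2, -0.4]
width: -0.0001
```

Run:
```python
from h import *
s=st();w=manip.get_image("wrist"); cv2.imwrite("pics/w15.png",w["pixels"][:,:,::-1])
```

```text
t 16.6 pos [ 0.6059 -0.0633  0.0244] yaw -95.41 w -0.0001 F [ 0.7 -1.2 -0.4]
```

View pics/w15.png

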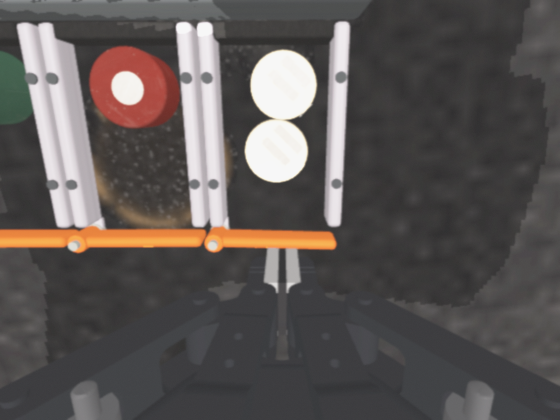

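Nearly shut. Small pushes to the stop.

Request:
{"fn": "arm_command", "kwargs": {
  "commands": [
    [0,[0.07,-0.01,0],0],
    [0,[0.07,-0.01,0],0],
    [0,[0,0,0],0]
  ]
}}

```text
clock: 16.95
position: [0.6071, -0.0632, 0.0243]
ee_rot: [-0.476, 0.476, -0.523, 0.523]
contact_force: [-0.5, -0.2, 0.2]
width: -0.0
```

Request:
{"fn": "arm_command", "kwargs": {
  "commands": [
    [0,[0.06,-0.01,0],0],
    [0,[0.06,0,0],0],
    [0,[0,0,0],0]
  ]
}}

```text
clock: 17.25
position: [0.6073, -0.0632, 0.0243]
ee_rot: [0.475, -0.476, 0.523, -0.522]
contact_force: [-2.9, 0.2, 1.6]
width: -0.0002
```

Request:
{"fn": "arm_command", "kwargs": {
  "commands": [
    [0,[0.08,0,0],0],
    [0,[0,0,0],0],
    [0,[0,0,0],0]
  ]
}}

```text
clock: 17.55
position: [0.6074, -0.0632, 0.0242]
ee_rot: [0.475, -0.477, 0.524, -0.522]
contact_force: [-5.7, -0.1, 3.5]
width: -0.0002
```

Request:
{"fn": "arm_command", "kwargs": {
  "commands": [
    [0,[-0.5,0.05,0],0],
    [0,[-1.5,0.14,0],0],
    [0,[0,0,4],0],
    [0,[0,0,4],0],
    [0,[-1,0,4],0],
    [0,[-1,0,0],0],
    [0,[0,0,0],0]
  ]
}}

```text
clock: 18.25
position: [0.5689, -0.0614, 0.1454]
ee_rot: [-0.476, 0.475, -0.522, 0.524]
contact_force: [-0.6, 0.0, 0.2]
width: -0.0001
```

Run:
```python
from h import *
s=st();w=manip.get_image("wrist"); cv2.imwrite("pics/w16.png",w["pixels"][:,:,::-1])
a=manip.get_image("scene")["pixels"][150:290,180:380]; cv2.imwrite("pics/s16.png",cv2.resize(a[:,:,::-1],None,fx=4,fy=4))
```

```text
t 18.25 pos [ 0.5689 -0.0614  0.1454] yaw -95.41 w -0.0001 F [-0.6  0.   0.2]
```

View pics/w16.png

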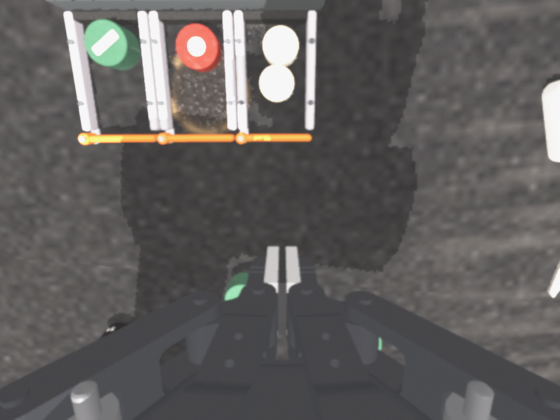

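View pics/s16.png

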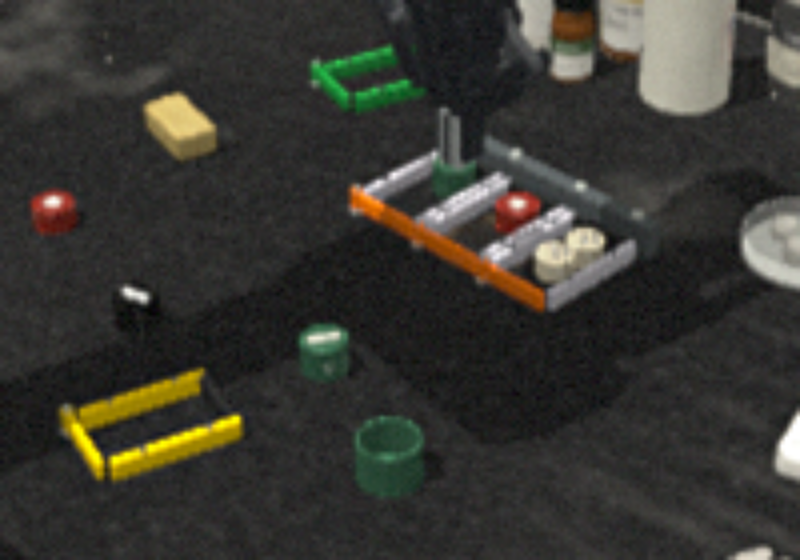

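Run:
```python
from h import *
w=manip.get_image("wrist"); img=w["pixels"]
cv2.imwrite("pics/w17.png",cv2.resize(img[15:150,220:330,::-1],None,fx=5,fy=4.4,interpolation=cv2.INTER_CUBIC))
z=[]
for y0,y1 in ((22,64),(66,105)):
    g=cv2.inRange(img,(200,200,185),(255,255,255)); m=np.zeros_like(g); m[y0:y1,255:302]=g[y0:y1,255:302]
    c=max(cv2.findContours(m,0,1)[0],key=cv2.contourArea); (u,v),r=cv2.minEnclosingCircle(c); p=ray(w,u,v,.016)[:2]; print(u,v,r,p); z.append(p)
print(np.linalg.norm(z[0]-z[1]))
```

```text
279.5743408203125 43.706172943115234 20.727432250976562 [ 0.68525077 -0.07043413]
276.0974426269531 81.72457885742188 18.687564849853516 [ 0.66047352 -0.06551456]
0.02526092823927704
```

View pics/w17.png

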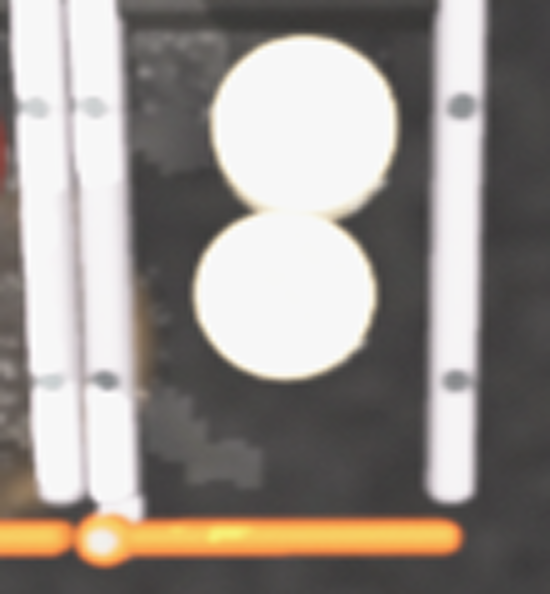

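Centre distance measures about 25.3 mm against a 25.6 mm disc diameter, so the two discs are touching. The gate is shut and the arm is clear.

Run:
```python
from rig import manip
print(manip.sign_off())
```

```text
the job is handed in; nothing more can be done
None
```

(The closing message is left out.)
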